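Tare out an empty tea tin on the counter scale

ROBOT

A 6-joint arm with a two-finger parallel gripper is mounted at the origin on the work surface. World frame = base frame: x ahead of the robot, y to its left, z up, the work surface at z = 0. Lengths are in m, angles in rad, forces in N, time in s.
With the tool pointing down it reaches from about 0.25 to 0.725 m from the base axis. Payload 4 kg.
Tool frame: the origin (TCP) lies on the centre line of the jaws, within the pads' length; the fingertips stand 14 mm ahead of it and the grasp point (between the pads) lies 5 mm behind it; z points along the fingers, x is the direction in which the jaws open and shut, and the axes are right-handed (so a half turn about z gives the same grasp; the last joint's range is limited). The gripper opens to 85 mm and grips with 20 to 120 N. Pads are 22 mm wide; open, the fingers measure 114 mm over their backs; the gripper's body (76 mm by 85 mm) begins 54 mm behind the grasp point. The pads swing forward as they close: fully open they stand 13 mm farther back than shut.
Start: joints at [1.327, 0.241, 0.005, 1.335, 0, 1.571], TCP at [0.121, 0.485, 0.245] pointing down, gripper open.
Joint ranges: [-2.72, 2.72], [-1.05, 1.87], [-1.09, 1.28], [-1.99, 2.15], [-1.42, 1.44], [-3.14, 3.14]. Speed limits (rad/s): [2.79, 2.79, 3.14, 3.14, 3.14, 3.14].

INTERFACE

Orientations are given as a unit quaternion [x, y, z, w].
In Python, from workcell import bot gives the robot as it stands.
- The arm moves only by the tool play_rows, never from a script. Its argument "motion" is a list of rows, each an object with "fingers": the closure, from -1 (fully open) to 1 (shut), so that 0 is half open; "translation": the shift along the tool's x, y, z in cm, a list of three; "roll": the turn about the tool's z in degrees. A call has 1 to 20 rows; each row is the pose to reach, as a shift and turn from the pose commanded when the call began, along the tool's axes at that moment; what a row does not reach only later rows make up. A row lasts 1/12 s, in which the tool goes at most 41.7 mm and 7.16 degrees, less where a joint would pass 70% of its speed; a pose out of reach is approached as far as the arm can. A call with a gripper value outside its range is refused whole. The fingers move at their own pace and stop on an object; the grip force is fixed at half the most. Time passes only in rows, so rows that repeat a pose let the fingers close. It gives the time, the measured TCP pose, the force and the opening at its end, in the units of the state.
- bot.get_obs(): the state, without advancing time (a new reading comes with each control period).
- bot.camera(name): name is "scene" or "top" or "wrist"; returns a dict with "pixels" (384x512x3 uint8, red, green, blue), "intrinsics" (3x3 intrinsics, pixels), "world_to_cam" (4x4, takes a point from world to camera coordinates). Camera axes: x right, y down, z forward; pixel columns grow to the right and rows downward; lengths in m; the calibration is good to about 2 mm. The wrist camera is an equidistant fisheye: a pixel r from the principal point sees the ray r / f radians off the axis. A picture is of the moment at which its call begins. There is no depth.
- bot.job_done(): hands the job in, once; it reports no verdict.
The state is a dict: "clock": time; "joint_pos": joint angles; "joint_vel": joint speeds; "tau": joint torques, N m; "eef_pos": TCP position; "tool_rot": TCP orientation; "ft_force": force on the tool from outside, world axes, zero at the start; "ft_torque": the same for the moment, N m; "grip_width": finger opening in m.
Only numpy, scipy, OpenCV 4.12 (cv2) and the standard library are available. Lean on these libraries where they do the work, as an engineer would, in place of code of your own. Each camera call takes 0.05 s, during which the arm holds its last target. There are 200 camera calls.

TASK

Stand the small empty tea tin upright in the middle of the scale's round plate and let go of it, then, with the tin left there, roll the recessed tare wheel by its exposed rim until the black zero mark on the dial ring stands right at the tip of the pointer. Be gentle with the scale, set the tin down softly and do not push the other things on the counter about.

Things in the scene. Friction and masses are not known exactly. Their poses are not given: they have to be found in the camera images.
- tin: The small steel tea tin, empty: a plain cylinder 54 mm in diameter and 82 mm high with a narrower cap (40 mm in diameter, 12 mm high) on top, 94 mm in all; 150 to 310 g, not known beforehand. It starts upright on a bamboo mat 8 mm thick. Origin: centre of its underside; z axis up to the cap. The taller tin is not to be touched.
- scale: Green counter scale, fixed: a flat housing 180 mm (its x) by 350 mm (its y), deck 70 mm above the counter. Along its y axis, at x = 0, the deck carries the tare wheel (y = -125 mm), the dial (-35 mm) and the weighing plate (+98 mm). It stands turned by up to 0.3 rad: use its axes. Origin: centre of its underside. The robot may press it nowhere with more than 12 N.
- plate_top (a point): Centre of the top face of the weighing plate, a round steel plate 124 mm in diameter and 4 mm thick, 98 mm above the counter when empty (28 mm above the deck). It is sprung (0.36 N per mm, travel 15 mm) and sinks 4 to 8.5 mm under the tin. Axes as the scale's.
- wheel_slot (a point): Centre of the tare wheel's slot (52 by 24 mm), at deck height. Of the steel wheel, 52 mm in diameter, 14 mm wide, only the top of the rim shows; its axle lies along the scale's y, below the deck, straight under this point. How far the rim's crown stands above the deck differs from start to start (4.5 to 15.5 mm) and must be felt.
- wheel (a joint): Rotation of the tare wheel (rad): grows as its crown is rolled towards the scale's +x (26 mm of rim per rad). The wheel is sprung: pressed down it yields from 1.2 N on, at 12 N per mm, for at most 2.5 mm. It turns stiffly (4 N at the rim), so a finger slips under a press lighter than about 6 N; it stays where it is left. More than 12 N damages it.
- dial_centre (a point): Centre of the dial, on top of its flat clear cover, 106 mm in diameter, 22 mm above the deck. Under the cover lie the white ring with the black zero mark and the black pointer.
- pointer_tip (a point): Tip of the pointer, bent down towards the ring, 37 mm from the dial's centre. Its x axis points outwards along the pointer.
- zero_mark (a point): Middle of the zero mark, a black bar 8 mm wide and 10 mm long on the white dial ring, 43.5 mm from the dial's centre. Its x axis points outwards.
- pointer (a joint): Angle of the pointer (rad), anticlockwise seen from above, from the scale's +x direction: 0 with the plate empty, rising by 0.12 rad per mm that the plate sinks; about 0.5 to 1.0 under the tin.
- tare_ring (a joint): Angle of the zero mark (rad), in the same sense and from the same direction as the pointer's; starts between -0.6 and -0.2. The wheel turns it: rolling the crown of the wheel towards the scale's +x raises it by 0.45 rad per rad of the wheel (0.017 rad per mm of rim); towards -x lowers it. The mark stands at the pointer when the two angles are equal.
- big_tin: Bystander: taller steel tin, 90 mm in diameter, 130 mm high. Origin: centre of its underside.
- gift_box: Bystander: cardboard gift box, 90 by 180 by 55 mm. Origin: centre of its underside.
- cup: Bystander: white cup, 68 mm in diameter, 55 mm high. Origin: centre of its underside.
Not all that is in view belongs to the job. What is shaped like the tin but orange or red is not meant.

How it is judged:
On the way, in this order (a step that is already met when the one before it is completed fails the run):
1. the small tin stands upright in the middle of the plate, let go and at rest (horizontal distance between tin and plate_top below 0.022 m and z of tin in the frame of plate_top below 0.004 m and angle between tin's own z axis and vertical below 0.12 rad and contact force between tin and the fingers below 0.05 N and linear speed of tin below 0.02 m/s and value of joint pointer above 0.3 rad), for 0.3 s.
2. the zero mark stands at the pointer's tip, with the tin still on the plate (angle between the x axis of zero_mark and the x axis of pointer_tip, either way round below 0.1 rad and horizontal distance between tin and plate_top below 0.022 m and value of joint pointer above 0.3 rad), for 0.2 s.
At the end, for the whole second after the job is handed in: The small tin stands upright on the weighing plate, at rest, its centre within 22 mm of the plate's, and the zero mark is within 0.1 rad (about 4 mm) of the pointer's tip (angle between the x axis of zero_mark and the x axis of pointer_tip, either way round below 0.1 rad and horizontal distance between tin and plate_top below 0.022 m and z of tin in the frame of plate_top between -0.004 and 0.004 m and angle between tin's own z axis and vertical below 0.12 rad and linear speed of tin below 0.02 m/s); the robot touches nothing.
It fails at once if the scale or its wheel is pressed by the robot with more than 12 N (contact force between any of the fingers, the arm and scale above 12 N).
It fails at once if the tin is set down hard on the scale, with more than 12 N (contact force between tin and scale above 12 N).
It fails at once if another thing on the counter is pushed about, by more than 30 mm (distance of any of big_tin, gift_box, cup from where it was at the start of the episode above 0.03 m).
It also fails if it takes over 72 s, if anything falls off the work surface, if the arm or the gripper's body presses on something with over 40 N, if the wrist force passes 120 N, or if a joint passes its speed limit or range.

## Working session

There is one attempt and no reset: what is moved stays moved. The work goes in short steps, Python scripts to look and compute and a tool call to move; the robot and the scene stay as the last step left them, time stands still between calls to the robot, and variables do not carry over. Pictures are saved under pics/ and viewed, about 8 in all and at most 12, crops included, and the job is handed in when it is done.

Besides the shell and the picture viewer there is one more tool, called after "Emit:" as a command line: name --argument value ..., lists and objects as JSON in quotes. play_rows: Moves the arm, as the interface text tells. Its arguments: {"type":"object","properties":{"motion":{"type":"array","items":{"type":"object","properties":{"fingers":{"type":"number"},"translation":{"type":"array","items":{"type":"number"}},"roll":{"type":"number"}}}}},"required":["motion"]}

```bash
mkdir -p pics; cat > h.py <<'E'
import numpy as np, cv2
from workcell import bot
def snap(n,f):
    c=bot.camera(n); cv2.imwrite('pics/'+f,c['pixels'][:,:,::-1]); np.savez('pics/'+f+'.npz',K=c['intrinsics'],T=c['world_to_cam'],im=c['pixels']); return c
def ray(c,u,v,z):
    K,T=np.array(c['intrinsics'] if 'intrinsics' in c else c['K']),np.array(c['world_to_cam'] if 'world_to_cam' in c else c['T'])
    d=T[:3,:3].T@np.linalg.inv(K)@[u,v,1]; o=-T[:3,:3].T@T[:3,3]
    return o+d*(z-o[2])/d[2]
def proj(c,p):
    K,T=c['K'],c['T']; q=K@(T[:3,:3]@np.array(p)+T[:3,3]); return q[:2]/q[2]
E
python3 - <<'E'
from h import *
a=snap('top','t0.png');b=snap('scene','s0.png')
print(bot.get_obs()); 
for c in (a,b): print(c['intrinsics'],c['world_to_cam'])
E
```

```text
{'clock': 0.1, 'joint_pos': array([ 1.32698822e+00,  2.41342498e-01,  3.85695112e-03,  1.33519296e+00,
       -2.27780856e-05,  1.57077393e+00]), 'joint_vel': array([ 0.00084531, -0.00102351,  0.00323634, -0.00045008,  0.00041476,
        0.00203367]), 'tau': array([ 6.44450374e-04, -3.73136616e+01,  2.53010809e+01,  1.08685353e-02,
       -8.19948269e-06,  1.34693430e-07]), 'eef_pos': array([0.12057656, 0.48468961, 0.24449876]), 'tool_rot': array([ 7.87837862e-01,  6.15881983e-01, -7.34425560e-04,  5.88556906e-04]), 'ft_force': array([-0.10808199,  0.72595611,  0.42542745]), 'ft_torque': array([-0.04207906,  0.03387394, -0.04969696]), 'grip_width': 0.08550092162734145}
[[375.68052487   0.         262.8480358 ]
 [  0.         375.68052487 189.99345674]
 [  0.           0.           1.        ]] [[ 4.64483905e-04 -9.99940573e-01  1.08919666e-02 -2.41344532e-03]
 [-9.94421112e-01 -1.61077110e-03 -1.05470648e-01  5.85313227e-01]
 [ 1.05481925e-01 -1.07822121e-02 -9.94362764e-01  9.74092296e-01]
 [ 0.00000000e+00  0.00000000e+00  0.00000000e+00  1.00000000e+00]]
[[486.15009775   0.         250.13938588]
 [  0.         486.15009775 196.79621748]
 [  0.           0.           1.        ]] [[-0.70593814  0.70823462 -0.00742016  0.37417764]
 [ 0.54688791  0.53839755 -0.64112533 -0.25731496]
 [-0.45007216 -0.45665282 -0.76740032  1.79330281]
 [ 0.          0.          0.          1.        ]]
```

View pics/t0.png

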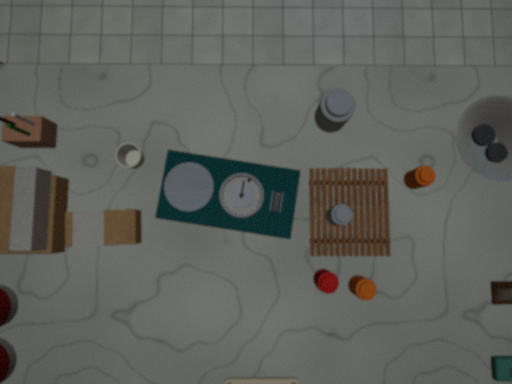

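View pics/s0.png

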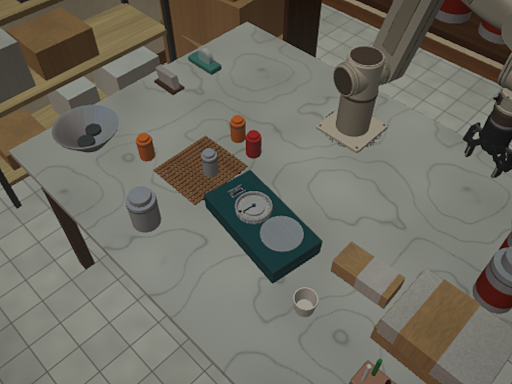

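The top view shows the scale with its plate at (189,187), dial at (241,195) and wheel at (277,202). Candidates for the tin are grey on the mat at (341,214), the taller grey tin (338,103), orange (424,176) and (364,289), and red (327,282). The grey one on the mat fits: it is small, steel and on bamboo. Next I'll measure, and confirm in a crop.

```bash
cat > m.py <<'E'
from h import *
c=dict(np.load('pics/t0.png.npz')); im=c['im']; hsv=cv2.cvtColor(im,cv2.COLOR_RGB2HSV)
g=((hsv[:,:,0]>75)&(hsv[:,:,0]<100)&(hsv[:,:,1]>110)).astype(np.uint8); g[:,:150]=0;g[:,310:]=0
g=cv2.morphologyEx(g,cv2.MORPH_OPEN,np.ones((3,3)))
ct=max(cv2.findContours(g,0,2)[0],key=cv2.contourArea)
P=np.array([ray(c,*p[0],.07)[:2] for p in ct])
(cx,cy),wh,_=r=cv2.minAreaRect(P.astype(np.float32)); print(r, cv2.boxPoints(r))
# plate & dial & tin : bluish/gray blobs
for nm,(x0,y0,x1,y1),z in (('plate',(158,155,218,217),.098),('dial',(217,168,268,222),.092)):
    sub=(g[y0:y1,x0:x1]==0).astype(np.uint8)
    k=max(cv2.findContours(sub,0,2)[0],key=cv2.contourArea)
    (u,v),rad=cv2.minEnclosingCircle(k); e=cv2.fitEllipse(k); print(nm,e[0][0]+x0,e[0][1]+y0,rad,ray(c,e[0][0]+x0,e[0][1]+y0,z))
s=dict(np.load('pics/s0.png.npz'))
A=cv2.resize(im[140:260,150:400],None,fx=3.2,fy=3.2,interpolation=2)
B=cv2.resize(s['im'][135:215,150:290],None,fx=2.5,fy=2.5,interpolation=2)
o=np.zeros((A.shape[0]+B.shape[0],A.shape[1],3),np.uint8);o[:A.shape[0]]=A;o[A.shape[0]:,:B.shape[1]]=B
cv2.imwrite('pics/c1.png',o[:,:,::-1])
E
python3 m.py
```

```text
((0.572039008140564, 0.08778833597898483), (0.34174323081970215, 0.17208416759967804), 81.1065444946289) [[ 0.46061504 -0.06772708]
 [ 0.6306304  -0.09433087]
 [ 0.683463    0.24330375]
 [ 0.51344764  0.26990753]]
plate 185.47674560546875 185.38268661499023 34.677181243896484 [0.58945342 0.1918631  0.098     ]
dial 241.04242324829102 194.90758514404297 23.537303924560547 [0.56636442 0.05351828 0.092     ]
```

View pics/c1.png

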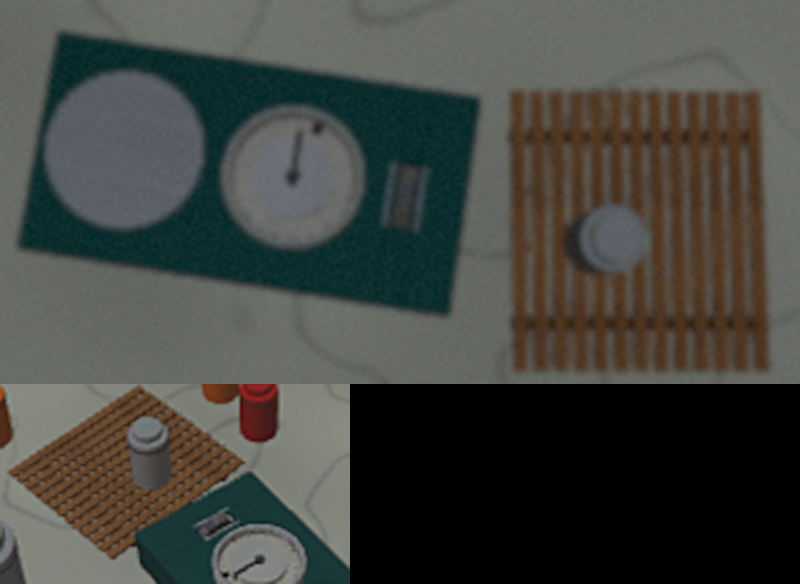

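The crop confirms it: the plain grey tin with a narrower cap is alone on the mat at top pixel (341.3,214). The plate is at (188.9,186.9), the dial at (241.3,195.3), the wheel at (276.5,201.9) and the mark at (249.3,180).

```bash
python3 - <<'E'
from h import *
c=dict(np.load('pics/t0.png.npz'))
for n,u,v,z in (('plate',188.9,186.9,.098),('dial',241.3,195.3,.09),('wheel',276.5,201.9,.07),('tincap',341.3,214.2,.102),('tinbody',341.3,214,.095)): print(n,ray(c,u,v,z))
S=np.array([.572,.0878]);a=-.1555
R=np.array([[np.cos(a),-np.sin(a)],[np.sin(a),np.cos(a)]])
for y in (.098,-.035,-.125): print(S+R@[0,y])
# tin two-view check
s=dict(np.load('pics/s0.png.npz'))
p=ray(c,341.3,214.2,.102); print('tin cap in scene',proj(s,p), 'bigtin',ray(c,340,102,.13),'decoys',ray(c,326,281,.08),'cup',ray(c,129,155,.05))
o=bot.get_obs(); from scipy.spatial.transform import Rotation as Ro
print(Ro.from_quat(o['tool_rot']).as_matrix().round(3))
E
```

```text
plate [0.58566019 0.18326449 0.098     ]
dial [0.56556107 0.05295994 0.09      ]
wheel [ 0.55054123 -0.03639043  0.07      ]
tincap [ 0.51787405 -0.19515621  0.102     ]
tinbody [ 0.51866285 -0.19670659  0.095     ]
[0.58717766 0.18461755]
[0.56657941 0.0532223 ]
[ 0.55264074 -0.03569178]
tin cap in scene [209.79382286 152.06290527] bigtin [ 0.79433024 -0.19176992  0.13      ] decoys [ 0.35296886 -0.15830604  0.08      ] cup [0.67562966 0.35184274 0.05      ]
[[ 0.241  0.97  -0.   ]
 [ 0.97  -0.241 -0.002]
 [-0.002  0.    -1.   ]]
```

Emit:
play_rows --motion '[{"fingers": -1,"translation": [-4,4,0],"roll": 0},{"fingers": -1,"translation": [-10,10,0],"roll": 0},{"fingers": -1,"translation": [-20,19.5,0],"roll": 0},{"fingers": -1,"translation": [-25,24.5,0],"roll": 0},{"fingers": -1,"translation": [-30,29.5,0],"roll": 0},{"fingers": -1,"translation": [-40,39,0],"roll": 0},{"fingers": -1,"translation": [-56.5,54.9,0],"roll": 0},{"fingers": -1,"translation": [-56.5,54.9,0],"roll": 0},{"fingers": -1,"translation": [-56.5,54.9,0],"roll": 0},{"fingers": -1,"translation": [-56.5,54.9,0],"roll": 0},{"fingers": -1,"translation": [-56.5,54.9,0],"roll": 0},{"fingers": -1,"translation": [-56.5,54.9,0],"roll": 0},{"fingers": -1,"translation": [-56.5,54.9,0],"roll": 0},{"fingers": -1,"translation": [-56.5,54.9,0],"roll": 0},{"fingers": -1,"translation": [-56.5,54.9,0],"roll": 0},{"fingers": -1,"translation": [-56.5,54.9,0],"roll": 0},{"fingers": -1,"translation": [-56.5,54.9,0],"roll": 0},{"fingers": -1,"translation": [-56.5,54.9,0],"roll": 0},{"fingers": -1,"translation": [-56.5,54.9,0],"roll": 0},{"fingers": -1,"translation": [-56.5,54.9,0],"roll": 0}]'

```text
clock: 1.77
eef_pos: [0.5194, -0.2012, 0.243]
tool_rot: [0.79, 0.614, -0.001, 0.001]
ft_force: [1.1, 0.6, 1.1]
grip_width: 0.0851
```

```bash
python3 - <<'E'
from h import *
c=snap('wrist','w1.png');o=bot.get_obs();print(o['joint_pos'].round(3),o['eef_pos'],c['intrinsics'],c['world_to_cam'])
E
```

```text
[-0.366  0.352  0.153  1.374 -0.    -0.118] [ 0.51770107 -0.19846159  0.24321805] [[297.31863964   0.         255.06949896]
 [  0.         297.31863964 188.04879343]
 [  0.           0.           1.        ]] [[ 2.46705338e-01  9.69090431e-01 -4.61467028e-04  6.54161174e-02]
 [ 9.33347815e-01 -2.37478007e-01  2.69195194e-01 -5.66701257e-01]
 [ 2.60764898e-01 -6.68426006e-02 -9.63085528e-01  2.28306699e-01]
 [ 0.00000000e+00  0.00000000e+00  0.00000000e+00  1.00000000e+00]]
```

View pics/w1.png

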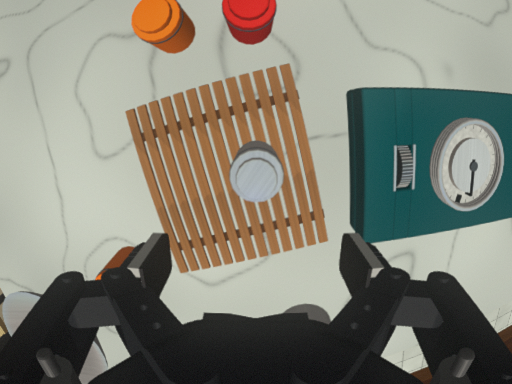

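The wrist view shows the tin's cap at about (258,177), the wheel at (404,167) and the dial at (473,165). I'll cast these through the fisheye model.

```bash
cat >> h.py <<'E'
def fray(c,u,v,z):
    K,T=c['K'],c['T']; x,y=(u-K[0,2])/K[0,0],(v-K[1,2])/K[1,1]; r=np.hypot(x,y)+1e-12
    d=T[:3,:3].T@[x/r*np.sin(r),y/r*np.sin(r),np.cos(r)]; o=-T[:3,:3].T@T[:3,3]
    return o+d*(z-o[2])/d[2]
def fproj(c,p):
    K,T=c['K'],c['T']; q=T[:3,:3]@np.array(p)+T[:3,3]; r=np.arctan2(np.hypot(q[0],q[1]),q[2]); e=q[:2]/np.hypot(q[0],q[1])*r
    return e*K[0,0]+K[:2,2]
E
python3 - <<'E'
from h import *
c=dict(np.load('pics/w1.png.npz'))
print(fray(c,258,177,.102),fray(c,404,167,.075),fray(c,473,164,.09))
im=c['im'].astype(int);u,v=258,177
print(fproj(c,[.518,-.195,.102]))
cv2.imwrite('pics/c2.png',cv2.resize(c['im'][120:220,210:310,::-1],None,fx=5,fy=5,interpolation=2))
E
```

```text
[ 0.51676453 -0.19618063  0.102     ] [ 0.55109953 -0.0366915   0.075     ] [0.56464226 0.05454304 0.09      ]
[259.54542893 177.9416662 ]
```

View pics/c2.png

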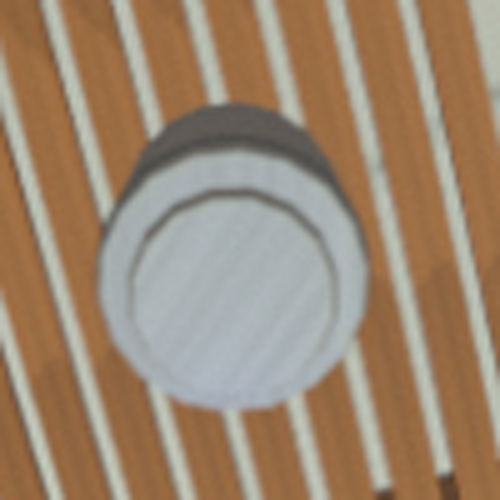

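The crop shows the plain tin with its cap centred at (257,179), about (0.517, -0.1965), which agrees with the top view. Descending and gripping.

Emit:
play_rows --motion '[{"fingers": -1,"translation": [0.2,0,3],"roll": 0},{"fingers": -1,"translation": [0.2,0,6],"roll": 0},{"fingers": -1,"translation": [0.2,0,9],"roll": 0},{"fingers": -1,"translation": [0.2,0,12],"roll": 0},{"fingers": -1,"translation": [0.2,0,14.5],"roll": 0},{"fingers": -1,"translation": [0.2,0,16.5],"roll": 0},{"fingers": -1,"translation": [0.2,0,18],"roll": 0},{"fingers": -1,"translation": [0.2,0,18.5],"roll": 0},{"fingers": -1,"translation": [0.2,0,18.5],"roll": 0},{"fingers": 1,"translation": [0.2,0,18.5],"roll": 0},{"fingers": 1,"translation": [0.2,0,18.5],"roll": 0},{"fingers": 1,"translation": [0.2,0,18.5],"roll": 0},{"fingers": 1,"translation": [0.2,0,18.5],"roll": 0},{"fingers": 1,"translation": [0.2,0,18.5],"roll": 0},{"fingers": 1,"translation": [0.2,0,18.5],"roll": 0},{"fingers": 1,"translation": [0.2,0,18.5],"roll": 0},{"fingers": 1,"translation": [0.2,0,18.5],"roll": 0},{"fingers": 1,"translation": [0.2,0,18.5],"roll": 0}]'

```text
clock: 3.32
eef_pos: [0.519, -0.1946, 0.0624]
tool_rot: [0.788, 0.616, 0.001, 0.002]
ft_force: [0.1, -1.3, 6.7]
grip_width: 0.0531
```

Emit:
play_rows --motion '[{"fingers": 1,"translation": [0,0,-0.5],"roll": 0},{"fingers": 1,"translation": [0,0,-2],"roll": 0},{"fingers": 1,"translation": [0,0,-4],"roll": 0},{"fingers": 1,"translation": [0,0,-7],"roll": 0},{"fingers": 1,"translation": [0,0,-10],"roll": 0},{"fingers": 1,"translation": [0,0,-13],"roll": 0},{"fingers": 1,"translation": [0,0,-15.5],"roll": 0},{"fingers": 1,"translation": [0,0,-16.5],"roll": 0},{"fingers": 1,"translation": [0,0,-17],"roll": 0},{"fingers": 1,"translation": [0,0,-17],"roll": 0},{"fingers": 1,"translation": [0,0,-17],"roll": 0}]'

```text
clock: 4.23
eef_pos: [0.5167, -0.1933, 0.2286]
tool_rot: [0.788, 0.616, -0.001, -0.001]
ft_force: [-0.2, 0.6, -1.9]
grip_width: 0.0527
```

Emit:
play_rows --motion '[{"fingers": 1,"translation": [1,-0.1,0],"roll": 0},{"fingers": 1,"translation": [3,-0.2,0],"roll": 0},{"fingers": 1,"translation": [6,-0.4,0],"roll": 0},{"fingers": 1,"translation": [9,-0.6,0],"roll": 0},{"fingers": 1,"translation": [12,-0.8,0],"roll": 0},{"fingers": 1,"translation": [15,-1.0,0],"roll": -1},{"fingers": 1,"translation": [18,-1.2,0],"roll": -2},{"fingers": 1,"translation": [21,-1.4,0],"roll": -3},{"fingers": 1,"translation": [24,-1.6,0],"roll": -4},{"fingers": 1,"translation": [27,-1.8,0],"roll": -5},{"fingers": 1,"translation": [30,-2,0],"roll": -5},{"fingers": 1,"translation": [33,-2.1,0],"roll": -5},{"fingers": 1,"translation": [35.5,-2.3,0],"roll": -5},{"fingers": 1,"translation": [37.3,-2.4,0],"roll": -5},{"fingers": 1,"translation": [38.3,-2.5,0],"roll": -5},{"fingers": 1,"translation": [38.3,-2.5,0],"roll": -5},{"fingers": 1,"translation": [38.3,-2.5,0],"roll": -5},{"fingers": 1,"translation": [38.3,-2.5,0],"roll": -5}]'

```text
clock: 5.73
eef_pos: [0.5852, 0.183, 0.2296]
tool_rot: [0.761, 0.649, -0.001, -0.0]
ft_force: [0.0, 0.1, -1.9]
grip_width: 0.0532
```

```bash
python3 - <<'E'
from h import *
o=bot.get_obs();print(o['joint_pos'].round(3),o['eef_pos'],o['ft_force'])
s=snap('scene','s2.png'); t=snap('top','t2.png')
A=cv2.resize(s['pixels'][130:290,190:390],None,fx=2,fy=2,interpolation=2);B=cv2.resize(t['pixels'][130:250,140:310],None,fx=2.3,fy=2.3,interpolation=2)
o=np.zeros((320,A.shape[1]+B.shape[1],3),np.uint8);o[:,:400]=A;o[:B.shape[0],400:]=B
cv2.imwrite('pics/c3.png',o[:,:,::-1])
E
```

```text
[ 0.303  0.478  0.308  1.403 -0.     0.461] [0.58520109 0.18302188 0.22963582] [ 0.03597387  0.08358323 -1.88014402]
```

View pics/c3.png

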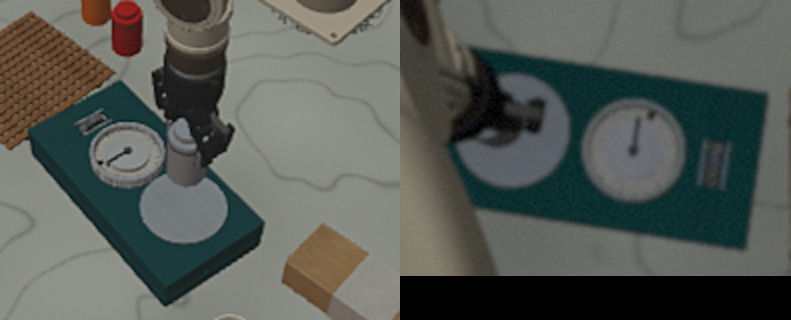

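The tin is held upright over the plate, at scene crop (185,155). I'll lower it to just above the plate, then in small steps with force checks.

Emit:
play_rows --motion '[{"fingers": 1,"translation": [0,0,1],"roll": 0},{"fingers": 1,"translation": [0,0,2.5],"roll": 0},{"fingers": 1,"translation": [0,0,4],"roll": 0},{"fingers": 1,"translation": [0,0,5.5],"roll": 0},{"fingers": 1,"translation": [0,0,6.5],"roll": 0},{"fingers": 1,"translation": [0,0,7],"roll": 0},{"fingers": 1,"translation": [0,0,7.2],"roll": 0},{"fingers": 1,"translation": [0,0,7.2],"roll": 0},{"fingers": 1,"translation": [0,0,7.2],"roll": 0},{"fingers": 1,"translation": [0,0,7.2],"roll": 0}]'

```text
clock: 6.67
eef_pos: [0.5864, 0.1842, 0.1594]
tool_rot: [0.76, 0.65, 0.001, 0.0]
ft_force: [-0.4, -0.4, -1.4]
grip_width: 0.053
```

Emit:
play_rows --motion '[{"fingers": 1,"translation": [0,0,0.1],"roll": 0},{"fingers": 1,"translation": [0,0,0.2],"roll": 0},{"fingers": 1,"translation": [0,0,0.3],"roll": 0},{"fingers": 1,"translation": [0,0,0.4],"roll": 0},{"fingers": 1,"translation": [0,0,0.5],"roll": 0},{"fingers": 1,"translation": [0,0,0.5],"roll": 0},{"fingers": 1,"translation": [0,0,0.5],"roll": 0},{"fingers": 1,"translation": [0,0,0.5],"roll": 0}]'

```text
clock: 7.33
eef_pos: [0.5858, 0.184, 0.1533]
tool_rot: [0.76, 0.65, -0.0, 0.0]
ft_force: [-0.3, 0.0, -2.2]
grip_width: 0.0528
```

Emit:
play_rows --motion '[{"fingers": 1,"translation": [0,0,0.1],"roll": 0},{"fingers": 1,"translation": [0,0,0.2],"roll": 0},{"fingers": 1,"translation": [0,0,0.3],"roll": 0},{"fingers": 1,"translation": [0,0,0.4],"roll": 0},{"fingers": 1,"translation": [0,0,0.5],"roll": 0},{"fingers": 1,"translation": [0,0,0.5],"roll": 0},{"fingers": 1,"translation": [0,0,0.5],"roll": 0},{"fingers": 1,"translation": [0,0,0.5],"roll": 0}]'

```text
clock: 8.0
eef_pos: [0.5859, 0.1841, 0.1485]
tool_rot: [0.76, 0.65, 0.0, 0.0]
ft_force: [0.2, 0.1, 0.1]
grip_width: 0.053
```

```bash
python3 - <<'E'
from h import *
s=snap('scene','s3.png')
cv2.imwrite('pics/c4.png',cv2.resize(s['pixels'][170:270,220:330,::-1],None,fx=5,fy=5,interpolation=2))
print(bot.get_obs()['ft_force'])
E
```

```text
[-0.00143529 -0.23653671 -0.22385462]
```

View pics/c4.png

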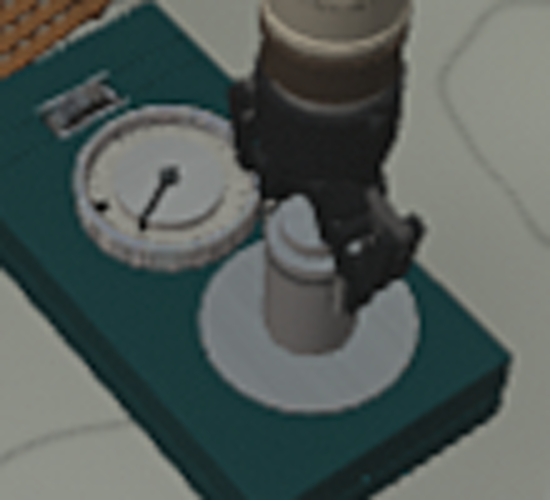

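The tin stands on the plate at crop (310,300), the pointer has swung, and the wrist has unloaded by about 2 N. Releasing.

Emit:
play_rows --motion '[{"fingers": 1,"translation": [0,0,0.05],"roll": 0},{"fingers": -1,"translation": [0,0,0.05],"roll": 0},{"fingers": -1,"translation": [0,0,0.05],"roll": 0},{"fingers": -1,"translation": [0,0,0.05],"roll": 0},{"fingers": -1,"translation": [0,0,0.05],"roll": 0},{"fingers": -1,"translation": [0,0,0.05],"roll": 0},{"fingers": -1,"translation": [0,0,0.05],"roll": 0},{"fingers": -1,"translation": [0,0,0.05],"roll": 0},{"fingers": -1,"translation": [0,0,0.05],"roll": 0},{"fingers": -1,"translation": [0,0,0.05],"roll": 0}]'

```text
clock: 8.88
eef_pos: [0.5858, 0.1841, 0.1478]
tool_rot: [0.76, 0.65, 0.0, 0.0]
ft_force: [0.3, -0.6, -0.5]
grip_width: 0.0854
```

Emit:
play_rows --motion '[{"fingers": -1,"translation": [0,0,-1],"roll": 0},{"fingers": -1,"translation": [0,0,-2.5],"roll": 0},{"fingers": -1,"translation": [0,0,-5],"roll": 0},{"fingers": -1,"translation": [0,0,-8],"roll": 0},{"fingers": -1,"translation": [0,0,-10],"roll": 0},{"fingers": -1,"translation": [0,0,-10],"roll": 0},{"fingers": -1,"translation": [0,0,-10],"roll": 0},{"fingers": -1,"translation": [0,0,-10],"roll": 0}]'

```text
clock: 9.55
eef_pos: [0.5855, 0.184, 0.2476]
tool_rot: [0.76, 0.65, -0.0, -0.0]
ft_force: [0.1, 0.5, -0.3]
grip_width: 0.0855
```

Emit:
play_rows --motion '[{"fingers": 1,"translation": [-2,0,0],"roll": 0},{"fingers": 1,"translation": [-5,0,0],"roll": 0},{"fingers": 1,"translation": [-9,0,0],"roll": 0},{"fingers": 1,"translation": [-13,0,0],"roll": 0},{"fingers": 1,"translation": [-17,0,0],"roll": 0},{"fingers": 1,"translation": [-20,0,0],"roll": 0},{"fingers": 1,"translation": [-22,0,2],"roll": 0},{"fingers": 1,"translation": [-22.3,0,5],"roll": 0},{"fingers": 1,"translation": [-22.3,0,8.5],"roll": 0},{"fingers": 1,"translation": [-22.3,0,11.5],"roll": 0},{"fingers": 1,"translation": [-22.3,0,13],"roll": 0},{"fingers": 1,"translation": [-22.3,0,13.7],"roll": 0},{"fingers": 1,"translation": [-22.3,0,13.7],"roll": 0},{"fingers": 1,"translation": [-22.3,0,13.7],"roll": 0},{"fingers": 1,"translation": [-22.3,0,13.7],"roll": 0},{"fingers": 1,"translation": [-22.3,0,13.7],"roll": 0}]'

```text
clock: 10.88
eef_pos: [0.5522, -0.0362, 0.1124]
tool_rot: [0.76, 0.65, 0.001, 0.001]
ft_force: [-0.3, 0.1, 0.6]
grip_width: -0.0
```

```bash
python3 - <<'E'
from h import *
print(bot.get_obs()['ft_force'],bot.get_obs()['eef_pos'])
s=snap('scene','s4.png'); w=snap('wrist','w4.png')
A=cv2.resize(s['pixels'][170:270,200:330],(494,380),interpolation=2);B=cv2.resize(w['pixels'][150:384,100:412],(507,380),interpolation=2)[:,100:400]
cv2.imwrite('pics/c5.png',np.hstack([A,B])[:,:,::-1])
E
```

```text
[-0.32947392  0.08209877  0.64397398] [ 0.55220617 -0.0362152   0.1123871 ]
```

View pics/c5.png

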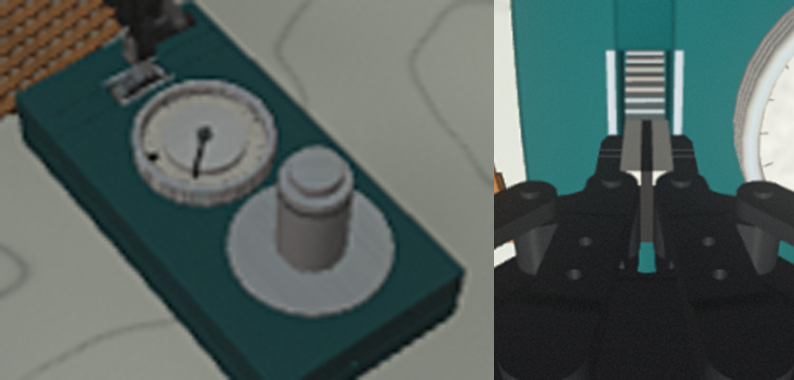

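The picture shows the tin free and upright on the plate at crop (314,215), the pointer tip at (196,174), the mark at (152,156) and the dial hub at (205,131). The shut pads are centred over the wheel. I'll work out the angle and feel for the wheel.

```bash
cat > ang.py <<'E'
from h import *
import sys
def ang(c):
    C=np.array([.5660,.0535]); a=-.1555; T=c['T']; im=cv2.cvtColor(c['im'],cv2.COLOR_RGB2GRAY).astype(np.float32)
    out=[]
    for rad,z in ((.030,.085),(.0435,.084)):
        th=np.arange(-1.2,1.6,.01); 
        best=np.zeros(len(th))
        for dr in np.arange(-.004,.0041,.001):
            P=np.array([proj(c,[C[0]+(rad+dr)*np.cos(t+a),C[1]+(rad+dr)*np.sin(t+a),z]) for t in th],np.float32)
            best+=cv2.remap(im,P[None,:,0].copy(),P[None,:,1].copy(),1)[0]
        best/=9; w=np.clip(np.median(best)-25-best,0,None); out.append((th*w).sum()/(w.sum()+1e-9)); out.append(w.max())
    return np.round(out,3)
if __name__=='__main__':
    for f in sys.argv[1:]: print(f,ang(dict(np.load('pics/'+f+'.npz'))))
E
python3 ang.py s0.png s4.png t0.png
python3 - <<'E'
from h import *
c=dict(np.load('pics/s4.png.npz'));C=ray(c,253.9,204.5,.085)
for u,v in((251.6,215.8),(240,211)):
    d=ray(c,u,v,.085)-C;print(C,np.linalg.norm(d),np.arctan2(d[1],d[0])+.1555)
E
```

```text
s0.png [-0.117 50.104 -0.217 41.358]
s4.png [ 0.641 57.708 -0.221 43.406]
t0.png [ 2.2000e-02  1.4205e+01 -2.8700e-01  2.4762e+01]
[0.5631994  0.04979682 0.085     ] 0.04310770761598111 0.7773243094258495
[0.5631994  0.04979682 0.085     ] 0.04790127628327314 -0.09580512933225746
```

Emit:
play_rows --motion '[{"fingers": 1,"translation": [0,0,0.2],"roll": 0},{"fingers": 1,"translation": [0,0,0.5],"roll": 0},{"fingers": 1,"translation": [0,0,0.8],"roll": 0},{"fingers": 1,"translation": [0,0,1.0],"roll": 0},{"fingers": 1,"translation": [0,0,1.0],"roll": 0},{"fingers": 1,"translation": [0,0,1.0],"roll": 0},{"fingers": 1,"translation": [0,0,1.0],"roll": 0}]'

```text
clock: 11.57
eef_pos: [0.551, -0.0362, 0.1007]
tool_rot: [0.76, 0.65, -0.0, -0.0]
ft_force: [1.2, -0.2, -0.1]
grip_width: -0.0004
```

Emit:
play_rows --motion '[{"fingers": 1,"translation": [0,0,0.05],"roll": 0},{"fingers": 1,"translation": [0,0,0.1],"roll": 0},{"fingers": 1,"translation": [0,0,0.1],"roll": 0},{"fingers": 1,"translation": [0,0,0.1],"roll": 0}]'

```text
clock: 11.9
eef_pos: [0.551, -0.0362, 0.0998]
tool_rot: [0.76, 0.65, 0.0, 0.0]
ft_force: [-1.2, -0.5, 0.1]
grip_width: 0.0001
```

Emit:
play_rows --motion '[{"fingers": 1,"translation": [0,0,0.05],"roll": 0},{"fingers": 1,"translation": [0,0,0.05],"roll": 0},{"fingers": 1,"translation": [0,0,0.05],"roll": 0}]'

```text
clock: 12.15
eef_pos: [0.5509, -0.0362, 0.0993]
tool_rot: [0.76, 0.65, -0.0, -0.0]
ft_force: [0.1, 1.2, 0.1]
grip_width: 0.0003
```

Emit:
play_rows --motion '[{"fingers": 1,"translation": [0,0,0.05],"roll": 0},{"fingers": 1,"translation": [0,0,0.05],"roll": 0},{"fingers": 1,"translation": [0,0,0.05],"roll": 0}]'

```text
clock: 12.4
eef_pos: [0.5509, -0.0362, 0.0988]
tool_rot: [0.76, 0.65, -0.0, -0.0]
ft_force: [0.4, -0.4, -0.5]
grip_width: 0.0004
```

```bash
python3 - <<'E'
from h import *
c=dict(np.load('pics/w1.png.npz'))
cv2.imwrite('pics/c6.png',cv2.resize(c['im'][135:200,375:435,::-1],None,fx=9,fy=9,interpolation=2))
a=-.1555;W=np.array([.5512,-.0363])
for x,y in((-26,0),(26,0),(0,-12),(0,12)):
    p=W+np.array([x*np.cos(a)-y*np.sin(a),x*np.sin(a)+y*np.cos(a)])/1000
    print(x,y,(fproj(c,[*p,.07])-[375,135])*9)
E
```

```text
-26 0 [247.69330479  74.62020829]
26 0 [239.29272913 478.64872127]
0 -12 [163.1830924  286.55461076]
0 12 [325.91327924 273.46190664]
```

View pics/c6.png

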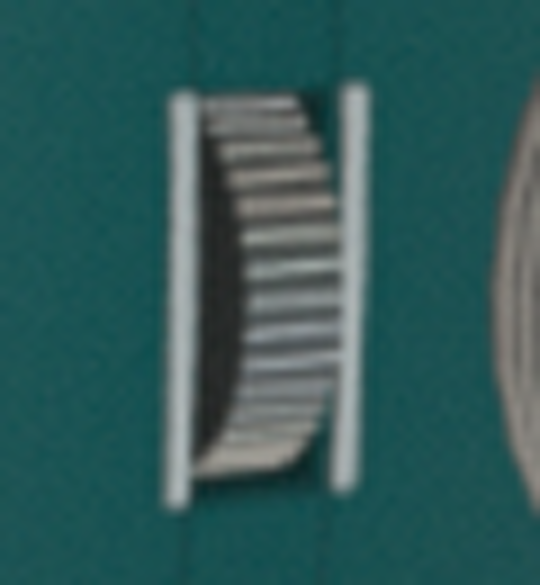

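```bash
python3 - <<'E'
from h import *
c=dict(np.load('pics/w1.png.npz'))
a=-.1555;W=np.array([.5512,-.0363])
for h in (.004,.007,.01,.013,.016):
  for y in(-7,7):
    p=W+np.array([-y*np.sin(a),y*np.cos(a)])/1000
    print(h,y,((fproj(c,[*p,.07+h])-[375,135])*9+[22,18]).round())
E
```

```text
0.004 -7 [234. 308.]
0.004 7 [329. 301.]
0.007 -7 [245. 313.]
0.007 7 [341. 306.]
0.01 -7 [255. 319.]
0.01 7 [352. 311.]
0.013 -7 [266. 324.]
0.013 7 [363. 316.]
0.016 -7 [277. 329.]
0.016 7 [375. 321.]
```

The wheel's left rim edge at crop column 247 gives a crown about 7.5 mm above the deck. I'll drop 3 mm, then feel in small steps.

Emit:
play_rows --motion '[{"fingers": 1,"translation": [0,0,0.1],"roll": 0},{"fingers": 1,"translation": [0,0,0.2],"roll": 0},{"fingers": 1,"translation": [0,0,0.3],"roll": 0},{"fingers": 1,"translation": [0,0,0.3],"roll": 0},{"fingers": 1,"translation": [0,0,0.3],"roll": 0}]'

```text
clock: 12.82
eef_pos: [0.5509, -0.0362, 0.0956]
tool_rot: [0.76, 0.65, -0.0, -0.0]
ft_force: [-0.2, -0.5, -0.0]
grip_width: 0.0004
```

Emit:
play_rows --motion '[{"fingers": 1,"translation": [0,0,0.06],"roll": 0},{"fingers": 1,"translation": [0,0,0.06],"roll": 0},{"fingers": 1,"translation": [0,0,0.06],"roll": 0}]'

```text
clock: 13.07
eef_pos: [0.551, -0.0362, 0.0952]
tool_rot: [0.76, 0.65, -0.0, -0.0]
ft_force: [0.8, 0.5, 0.4]
grip_width: 0.0001
```

Emit:
play_rows --motion '[{"fingers": 1,"translation": [0,0,0.06],"roll": 0},{"fingers": 1,"translation": [0,0,0.06],"roll": 0},{"fingers": 1,"translation": [0,0,0.06],"roll": 0}]'

```text
clock: 13.32
eef_pos: [0.551, -0.0362, 0.0946]
tool_rot: [0.76, 0.65, -0.0, -0.0]
ft_force: [1.2, -0.1, -0.0]
grip_width: 0.0002
```

Emit:
play_rows --motion '[{"fingers": 1,"translation": [0,0,0.06],"roll": 0},{"fingers": 1,"translation": [0,0,0.06],"roll": 0},{"fingers": 1,"translation": [0,0,0.06],"roll": 0}]'

```text
clock: 13.57
eef_pos: [0.551, -0.0362, 0.094]
tool_rot: [0.76, 0.65, -0.0, -0.0]
ft_force: [0.4, 0.7, -0.2]
grip_width: -0.0
```

Emit:
play_rows --motion '[{"fingers": 1,"translation": [0,0,0.06],"roll": 0},{"fingers": 1,"translation": [0,0,0.06],"roll": 0},{"fingers": 1,"translation": [0,0,0.06],"roll": 0}]'

```text
clock: 13.82
eef_pos: [0.551, -0.0362, 0.0934]
tool_rot: [0.76, 0.65, -0.0, -0.0]
ft_force: [0.6, 0.4, 0.4]
grip_width: 0.0001
```

Emit:
play_rows --motion '[{"fingers": 1,"translation": [0,0,0.06],"roll": 0},{"fingers": 1,"translation": [0,0,0.06],"roll": 0},{"fingers": 1,"translation": [0,0,0.06],"roll": 0}]'

```text
clock: 14.07
eef_pos: [0.551, -0.0362, 0.0928]
tool_rot: [0.76, 0.65, -0.0, -0.0]
ft_force: [-0.1, 0.4, -1.2]
grip_width: -0.0002
```

Emit:
play_rows --motion '[{"fingers": 1,"translation": [0,0,0.06],"roll": 0},{"fingers": 1,"translation": [0,0,0.06],"roll": 0},{"fingers": 1,"translation": [0,0,0.06],"roll": 0}]'

```text
clock: 14.32
eef_pos: [0.551, -0.0362, 0.0922]
tool_rot: [0.76, 0.65, -0.0, -0.0]
ft_force: [0.5, -0.1, -0.0]
grip_width: 0.0003
```

Emit:
play_rows --motion '[{"fingers": 1,"translation": [0,0,0.06],"roll": 0},{"fingers": 1,"translation": [0,0,0.06],"roll": 0},{"fingers": 1,"translation": [0,0,0.06],"roll": 0}]'

```text
clock: 14.57
eef_pos: [0.5511, -0.0362, 0.0918]
tool_rot: [0.76, 0.65, 0.0, 0.0]
ft_force: [-0.7, -0.6, 2.6]
grip_width: -0.0001
```

Emit:
play_rows --motion '[{"fingers": 1,"translation": [0,0,0.03],"roll": 0},{"fingers": 1,"translation": [0,0,0.03],"roll": 0},{"fingers": 1,"translation": [0,0,0.03],"roll": 0}]'

```text
clock: 14.82
eef_pos: [0.5511, -0.0362, 0.0916]
tool_rot: [0.76, 0.65, 0.0, 0.0]
ft_force: [-1.1, 0.6, 3.4]
grip_width: -0.0003
```

Emit:
play_rows --motion '[{"fingers": 1,"translation": [0,0,0.06],"roll": 0},{"fingers": 1,"translation": [0,0,0.06],"roll": 0},{"fingers": 1,"translation": [0,0,0.06],"roll": 0}]'

```text
clock: 15.07
eef_pos: [0.5511, -0.0362, 0.0914]
tool_rot: [0.76, 0.65, 0.0, 0.0]
ft_force: [-2.3, -0.0, 6.2]
grip_width: 0.0
```

Emit:
play_rows --motion '[{"fingers": 1,"translation": [0,0,0.04],"roll": 0},{"fingers": 1,"translation": [0,0,0.04],"roll": 0},{"fingers": 1,"translation": [0,0.1,0.04],"roll": 0},{"fingers": 1,"translation": [0,0.2,0.04],"roll": 0},{"fingers": 1,"translation": [0,0.3,0.04],"roll": 0},{"fingers": 1,"translation": [0,0.4,0.04],"roll": 0},{"fingers": 1,"translation": [0,0.4,0.04],"roll": 0}]'

```text
clock: 15.65
eef_pos: [0.5545, -0.0367, 0.0911]
tool_rot: [0.76, 0.65, -0.0, -0.0]
ft_force: [-3.9, 0.4, 9.1]
grip_width: -0.0004
```

```bash
python3 -c "
from h import *
snap('scene','s5.png');print(bot.get_obs()['ft_force'])"; python3 ang.py s4.png s5.png
```

```text
[-3.96877434 -0.13916936  9.07572216]
s4.png [ 0.641 57.708 -0.221 43.406]
s5.png [ 0.64  57.907 -0.143 42.016]
```

Rolling works: the mark rose 0.078 rad over about 3.5 mm. I'll continue the stroke with slightly less press, then reset and do a stroke from -9 mm.

Emit:
play_rows --motion '[{"fingers": 1,"translation": [0,0.1,-0.02],"roll": 0},{"fingers": 1,"translation": [0,0.2,-0.02],"roll": 0},{"fingers": 1,"translation": [0,0.3,-0.02],"roll": 0},{"fingers": 1,"translation": [0,0.4,-0.02],"roll": 0},{"fingers": 1,"translation": [0,0.5,-0.02],"roll": 0},{"fingers": 1,"translation": [0,0.5,-0.02],"roll": 0}]'

```text
clock: 16.2
eef_pos: [0.5593, -0.0375, 0.0912]
tool_rot: [0.76, 0.65, -0.0, -0.0]
ft_force: [-4.0, 0.6, 8.6]
grip_width: -0.0004
```

```bash
python3 -c "
from h import *
snap('scene','s6.png');print(bot.get_obs()['ft_force'])"; python3 ang.py s6.png
```

```text
[-3.58094599  0.31217753  7.43909427]
s6.png [ 0.64  58.218 -0.085 36.133]
```

Emit:
play_rows --motion '[{"fingers": 1,"translation": [0,0,-0.4],"roll": 0},{"fingers": 1,"translation": [0,-0.9,-0.5],"roll": 0},{"fingers": 1,"translation": [0,-1.8,-0.5],"roll": 0},{"fingers": 1,"translation": [0,-1.8,-0.5],"roll": 0},{"fingers": 1,"translation": [0,-1.8,-0.3],"roll": 0},{"fingers": 1,"translation": [0,-1.8,-0.2],"roll": 0},{"fingers": 1,"translation": [0,-1.8,-0.15],"roll": 0},{"fingers": 1,"translation": [0,-1.8,-0.1],"roll": 0},{"fingers": 1,"translation": [0,-1.8,-0.05],"roll": 0},{"fingers": 1,"translation": [0,-1.8,-0.03],"roll": 0},{"fingers": 1,"translation": [0,-1.8,-0.03],"roll": 0}]'

```text
clock: 17.17
eef_pos: [0.5423, -0.0349, 0.0912]
tool_rot: [0.76, 0.65, 0.0, 0.0]
ft_force: [-2.2, 0.3, 4.2]
grip_width: -0.0003
```

Emit:
play_rows --motion '[{"fingers": 1,"translation": [0,0,0.04],"roll": 0},{"fingers": 1,"translation": [0,0,0.06],"roll": 0},{"fingers": 1,"translation": [0,0.1,0.06],"roll": 0},{"fingers": 1,"translation": [0,0.2,0.06],"roll": 0},{"fingers": 1,"translation": [0,0.3,0.06],"roll": 0},{"fingers": 1,"translation": [0,0.4,0.06],"roll": 0},{"fingers": 1,"translation": [0,0.5,0.05],"roll": 0},{"fingers": 1,"translation": [0,0.6,0.05],"roll": 0},{"fingers": 1,"translation": [0,0.7,0.05],"roll": 0},{"fingers": 1,"translation": [0,0.8,0.04],"roll": 0},{"fingers": 1,"translation": [0,0.9,0.04],"roll": 0},{"fingers": 1,"translation": [0,1.0,0.04],"roll": 0},{"fingers": 1,"translation": [0,1.1,0.04],"roll": 0},{"fingers": 1,"translation": [0,1.2,0.03],"roll": 0},{"fingers": 1,"translation": [0,1.3,0.03],"roll": 0},{"fingers": 1,"translation": [0,1.4,0.03],"roll": 0},{"fingers": 1,"translation": [0,1.5,0.03],"roll": 0},{"fingers": 1,"translation": [0,1.6,0.03],"roll": 0},{"fingers": 1,"translation": [0,1.7,0.03],"roll": 0},{"fingers": 1,"translation": [0,1.7,0.03],"roll": 0}]'

```text
clock: 18.83
eef_pos: [0.5584, -0.0374, 0.0912]
tool_rot: [0.76, 0.65, -0.0, -0.0]
ft_force: [-3.2, 0.4, 8.6]
grip_width: -0.0001
```

```bash
python3 -c "
from h import *
snap('scene','s7.png');print(bot.get_obs()['ft_force'])"; python3 ang.py s7.png
```

```text
[-3.00652017  0.23473211  7.92363483]
s7.png [ 0.64  58.517  0.184 27.486]
```

Emit:
play_rows --motion '[{"fingers": 1,"translation": [0,0,-0.4],"roll": 0},{"fingers": 1,"translation": [0,-0.9,-0.5],"roll": 0},{"fingers": 1,"translation": [0,-1.7,-0.5],"roll": 0},{"fingers": 1,"translation": [0,-1.7,-0.5],"roll": 0},{"fingers": 1,"translation": [0,-1.7,-0.3],"roll": 0},{"fingers": 1,"translation": [0,-1.7,-0.2],"roll": 0},{"fingers": 1,"translation": [0,-1.7,-0.15],"roll": 0},{"fingers": 1,"translation": [0,-1.7,-0.1],"roll": 0},{"fingers": 1,"translation": [0,-1.7,-0.05],"roll": 0},{"fingers": 1,"translation": [0,-1.7,-0.03],"roll": 0},{"fingers": 1,"translation": [0,-1.7,-0.03],"roll": 0}]'

```text
clock: 19.8
eef_pos: [0.5421, -0.0348, 0.0912]
tool_rot: [0.76, 0.65, 0.0, 0.0]
ft_force: [-1.7, 0.0, 5.1]
grip_width: -0.0005
```

Emit:
play_rows --motion '[{"fingers": 1,"translation": [0,0,0.03],"roll": 0},{"fingers": 1,"translation": [0,0,0.05],"roll": 0},{"fingers": 1,"translation": [0,0.1,0.05],"roll": 0},{"fingers": 1,"translation": [0,0.2,0.05],"roll": 0},{"fingers": 1,"translation": [0,0.3,0.05],"roll": 0},{"fingers": 1,"translation": [0,0.4,0.05],"roll": 0},{"fingers": 1,"translation": [0,0.5,0.05],"roll": 0},{"fingers": 1,"translation": [0,0.6,0.04],"roll": 0},{"fingers": 1,"translation": [0,0.7,0.04],"roll": 0},{"fingers": 1,"translation": [0,0.8,0.04],"roll": 0},{"fingers": 1,"translation": [0,0.9,0.04],"roll": 0},{"fingers": 1,"translation": [0,1.0,0.03],"roll": 0},{"fingers": 1,"translation": [0,1.1,0.03],"roll": 0},{"fingers": 1,"translation": [0,1.2,0.03],"roll": 0},{"fingers": 1,"translation": [0,1.3,0.03],"roll": 0},{"fingers": 1,"translation": [0,1.4,0.02],"roll": 0},{"fingers": 1,"translation": [0,1.5,0.02],"roll": 0},{"fingers": 1,"translation": [0,1.6,0.02],"roll": 0},{"fingers": 1,"translation": [0,1.7,0.02],"roll": 0},{"fingers": 1,"translation": [0,1.7,0.02],"roll": 0}]'

```text
clock: 21.47
eef_pos: [0.5586, -0.0374, 0.0912]
tool_rot: [0.76, 0.65, -0.0, -0.0]
ft_force: [-4.5, 0.5, 7.5]
grip_width: 0.0001
```

Emit:
play_rows --motion '[{"fingers": 1,"translation": [0,0,-0.4],"roll": 0},{"fingers": 1,"translation": [0,-0.9,-0.5],"roll": 0},{"fingers": 1,"translation": [0,-1.7,-0.5],"roll": 0},{"fingers": 1,"translation": [0,-1.7,-0.5],"roll": 0}]'

```text
clock: 21.8
eef_pos: [0.5397, -0.0345, 0.095]
tool_rot: [0.76, 0.65, -0.001, -0.001]
ft_force: [-0.3, 0.2, 0.0]
grip_width: 0.0
```

```bash
python3 - <<'E'
from h import *
s=snap('scene','s8.png'); t=snap('top','t8.png');w=snap('wrist','w8.png')
A=cv2.resize(s['pixels'][185:245,220:300],(533,400),interpolation=2)
B=cv2.resize(w['pixels'][:,330:512],(190,400),interpolation=2)
cv2.imwrite('pics/c7.png',np.hstack([A,B])[:,:,::-1])
E
python3 ang.py s8.png t8.png
```

```text
s8.png [ 0.641 58.58   0.437 19.088]
t8.png [ 0.712  8.608  0.412 25.529]
```

View pics/c7.png

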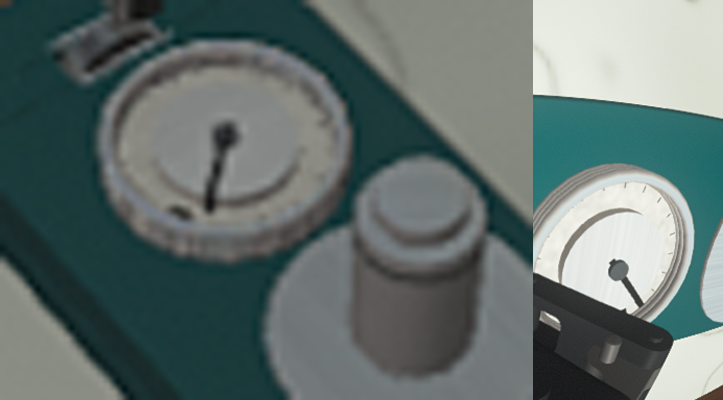

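The scene crop shows the tip at (210,210), the mark at (180,212) and the hub at (226,135). The near-vertical top view (pointer 0.71, mark 0.41) has the least parallax, so the gap is about 0.28 rad, or 16 mm of rim. I'll roll about 14 mm and look again.

Emit:
play_rows --motion '[{"fingers": 1,"translation": [0,0,0.2],"roll": 0},{"fingers": 1,"translation": [0,0,0.3],"roll": 0},{"fingers": 1,"translation": [0,0,0.35],"roll": 0},{"fingers": 1,"translation": [0,0,0.4],"roll": 0},{"fingers": 1,"translation": [0,0,0.45],"roll": 0},{"fingers": 1,"translation": [0,0,0.48],"roll": 0},{"fingers": 1,"translation": [0,0,0.48],"roll": 0}]'

```text
clock: 22.53
eef_pos: [0.5423, -0.0348, 0.0913]
tool_rot: [0.76, 0.65, 0.0, 0.0]
ft_force: [-1.7, 0.6, 5.0]
grip_width: -0.0001
```

Emit:
play_rows --motion '[{"fingers": 1,"translation": [0,0,0.03],"roll": 0},{"fingers": 1,"translation": [0,0,0.05],"roll": 0},{"fingers": 1,"translation": [0,0.1,0.05],"roll": 0},{"fingers": 1,"translation": [0,0.2,0.05],"roll": 0},{"fingers": 1,"translation": [0,0.3,0.05],"roll": 0},{"fingers": 1,"translation": [0,0.4,0.05],"roll": 0},{"fingers": 1,"translation": [0,0.5,0.05],"roll": 0},{"fingers": 1,"translation": [0,0.6,0.04],"roll": 0},{"fingers": 1,"translation": [0,0.7,0.04],"roll": 0},{"fingers": 1,"translation": [0,0.8,0.04],"roll": 0},{"fingers": 1,"translation": [0,0.9,0.04],"roll": 0},{"fingers": 1,"translation": [0,1.0,0.03],"roll": 0},{"fingers": 1,"translation": [0,1.1,0.03],"roll": 0},{"fingers": 1,"translation": [0,1.2,0.03],"roll": 0},{"fingers": 1,"translation": [0,1.3,0.03],"roll": 0},{"fingers": 1,"translation": [0,1.4,0.03],"roll": 0},{"fingers": 1,"translation": [0,1.4,0.03],"roll": 0}]'

```text
clock: 23.95
eef_pos: [0.5554, -0.0369, 0.0912]
tool_rot: [0.76, 0.65, -0.0, -0.0]
ft_force: [-3.3, 0.7, 8.0]
grip_width: -0.0
```

Emit:
play_rows --motion '[{"fingers": 1,"translation": [0,0,-0.4],"roll": 0},{"fingers": 1,"translation": [0,0,-3],"roll": 0},{"fingers": 1,"translation": [0,0,-6],"roll": 0},{"fingers": 1,"translation": [-3,0,-8],"roll": 0},{"fingers": 1,"translation": [-6,0,-8],"roll": 0},{"fingers": 1,"translation": [-6,0,-8],"roll": 0},{"fingers": 1,"translation": [-6,0,-8],"roll": 0}]'

```text
clock: 24.53
eef_pos: [0.5465, -0.0975, 0.1705]
tool_rot: [0.761, 0.649, 0.0, 0.0]
ft_force: [-0.6, -0.3, -0.9]
grip_width: 0.0004
```

```bash
python3 - <<'E'
from h import *
s=snap('scene','s9.png'); t=snap('top','t9.png');w=snap('wrist','w9.png')
A=cv2.resize(t['pixels'][165:225,211:271],(400,400),interpolation=2)
C=np.load('pics/w9.png.npz'); u,v=fproj(C,[.566,.0535,.085]).astype(int); print(u,v)
u=min(max(u,50),462);v=min(max(v,50),334)
B=cv2.resize(w['pixels'][v-50:v+50,u-50:u+50],(400,400),interpolation=2)
cv2.imwrite('pics/c8.png',np.hstack([A,B])[:,:,::-1])
E
python3 ang.py s9.png t9.png
```

```text
429 193
s9.png [ 0.64  58.174  0.641 19.259]
t9.png [ 0.714  8.097  0.64  33.309]
```

View pics/c8.png

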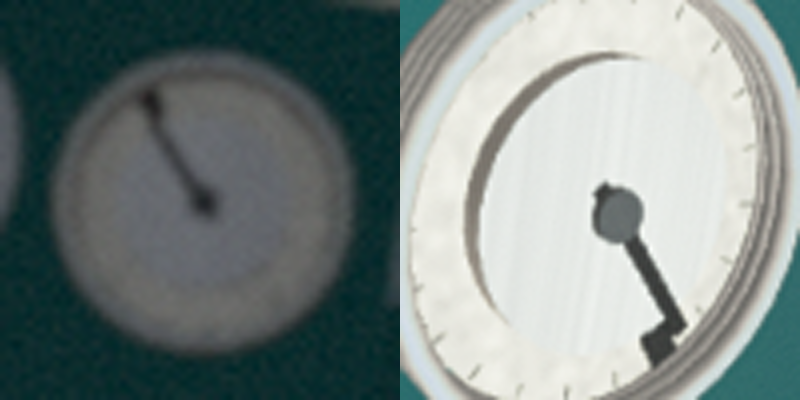

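```bash
python3 - <<'E'
from h import *
c=dict(np.load('pics/w9.png.npz'));C=np.array([.566,.0535])
print('T',fproj(c,[.566,.0535,.085]))
for n,x,y in(('mark',660,350),('barend',685,325),('hub',617,215)):
  for z in(.075,.08,.085,.09):
    p=fray(c,379+(x-400)/4,143+y/4,z)[:2]; d=p-C; print(n,z,p.round(4),np.hypot(*d).round(4),(np.arctan2(d[1],d[0])+.1555).round(3))
cv2.imwrite('pics/c9.png',cv2.resize(c['im'][205:245,425:465,::-1],None,fx=14,fy=14,interpolation=2))
E
```

```text
T [429.46877958 193.59300363]
mark 0.075 [0.6109 0.0798] 0.0521 0.685
mark 0.08 [0.608  0.0761] 0.0477 0.65
mark 0.085 [0.6051 0.0725] 0.0434 0.608
mark 0.09 [0.6021 0.0688] 0.0392 0.557
barend 0.075 [0.6059 0.0871] 0.0521 0.856
barend 0.08 [0.603  0.0833] 0.0475 0.833
barend 0.085 [0.6002 0.0795] 0.0429 0.805
barend 0.09 [0.5974 0.0757] 0.0384 0.771
hub 0.075 [0.5738 0.0643] 0.0133 1.101
hub 0.08 [0.5717 0.061 ] 0.0094 1.078
hub 0.085 [0.5696 0.0577] 0.0055 1.021
hub 0.09 [0.5675 0.0544] 0.0017 0.707
```

View pics/c9.png

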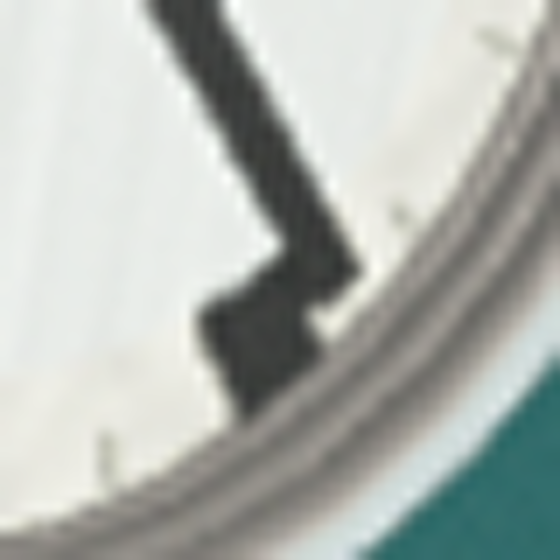

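The wrist crop shows the pointer's bent tip landing on the mark's inner edge, on its anticlockwise side, with the mark's centre at (262,350). The gap is 0.07 rad from the top view and up to 0.15 from the wrist, so I'll roll 5 mm more.

Emit:
play_rows --motion '[{"fingers": 1,"translation": [2,-0.2,0],"roll": 0},{"fingers": 1,"translation": [4,-0.4,0],"roll": 0},{"fingers": 1,"translation": [6,-0.6,1],"roll": 0},{"fingers": 1,"translation": [6,-0.6,4],"roll": 0},{"fingers": 1,"translation": [6,-0.6,6],"roll": 0},{"fingers": 1,"translation": [6,-0.6,7],"roll": 0},{"fingers": 1,"translation": [6,-0.6,7.5],"roll": 0},{"fingers": 1,"translation": [6,-0.6,7.5],"roll": 0},{"fingers": 1,"translation": [6,-0.6,7.6],"roll": 0},{"fingers": 1,"translation": [6,-0.6,7.7],"roll": 0},{"fingers": 1,"translation": [6,-0.6,7.8],"roll": 0},{"fingers": 1,"translation": [6,-0.6,7.87],"roll": 0},{"fingers": 1,"translation": [6,-0.6,7.93],"roll": 0},{"fingers": 1,"translation": [6,-0.6,7.93],"roll": 0},{"fingers": 1,"translation": [6,-0.6,7.93],"roll": 0}]'

```text
clock: 25.93
eef_pos: [0.5505, -0.0363, 0.0918]
tool_rot: [0.76, 0.65, 0.0, 0.001]
ft_force: [-0.6, 0.5, 1.8]
grip_width: -0.0
```

Emit:
play_rows --motion '[{"fingers": 1,"translation": [0,0,0.05],"roll": 0},{"fingers": 1,"translation": [0,0,0.1],"roll": 0},{"fingers": 1,"translation": [0,0,0.1],"roll": 0}]'

```text
clock: 26.18
eef_pos: [0.5505, -0.0362, 0.0913]
tool_rot: [0.76, 0.65, 0.0, 0.001]
ft_force: [-1.2, -0.6, 6.7]
grip_width: 0.0002
```

Emit:
play_rows --motion '[{"fingers": 1,"translation": [0,0,0.03],"roll": 0},{"fingers": 1,"translation": [0,0.1,0.03],"roll": 0},{"fingers": 1,"translation": [0,0.2,0.03],"roll": 0},{"fingers": 1,"translation": [0,0.3,0.02],"roll": 0},{"fingers": 1,"translation": [0,0.4,0.02],"roll": 0},{"fingers": 1,"translation": [0,0.5,0.02],"roll": 0},{"fingers": 1,"translation": [0,0.5,0.02],"roll": 0}]'

```text
clock: 26.77
eef_pos: [0.5544, -0.0368, 0.0911]
tool_rot: [0.76, 0.65, -0.0, -0.0]
ft_force: [-4.0, -0.4, 8.3]
grip_width: -0.0
```

Emit:
play_rows --motion '[{"fingers": 1,"translation": [0,0,-0.4],"roll": 0},{"fingers": 1,"translation": [0,0,-3],"roll": 0},{"fingers": 1,"translation": [0,0,-6],"roll": 0},{"fingers": 1,"translation": [2,-2,-9],"roll": 0},{"fingers": 1,"translation": [4,-6,-12],"roll": 0},{"fingers": 1,"translation": [6,-10,-12],"roll": 0},{"fingers": 1,"translation": [7,-10,-12],"roll": 0},{"fingers": 1,"translation": [7,-10,-12],"roll": 0},{"fingers": 1,"translation": [7,-10,-12],"roll": 0}]'

```text
clock: 27.52
eef_pos: [0.4668, 0.0486, 0.2104]
tool_rot: [0.76, 0.65, 0.0, 0.0]
ft_force: [0.3, 0.8, 0.7]
grip_width: -0.0001
```

```bash
python3 - <<'E'
from h import *
s=snap('scene','s10.png'); t=snap('top','t10.png');w=snap('wrist','w10.png')
C=np.load('pics/w10.png.npz'); u,v=fproj(C,[.58,.06,.085]).astype(int); print(u,v,bot.get_obs()['ft_force'])
u=min(max(u,40),472);v=min(max(v,40),344)
B=cv2.resize(w['pixels'][v-40:v+40,u-40:u+40],(560,560),interpolation=2)
cv2.imwrite('pics/c10.png',B[:,:,::-1])
E
python3 ang.py s10.png t10.png
```

```text
282 287 [ 0.46419737  0.58467959 -0.82129555]
s10.png [ 0.641 57.911  0.691 38.818]
t10.png [ 0.715 11.683  0.709 32.454]
```

No pictures are left, so I'll check with numbers in the close wrist view. The hub sits under the cover at about z 0.090 and the ring at about 0.085. I'll also check the tin's place.

```bash
python3 - <<'E'
from h import *
import ang
c=dict(np.load('pics/w10.png.npz')); ang.proj=fproj
print('wrist',ang.ang(c))
im=cv2.cvtColor(c['im'],cv2.COLOR_RGB2GRAY); a=-.1555
for C in ([.566,.0535],[.567,.0537]):
  C=np.array(C)
  for r,z in((.008,.09),(.02,.09),(.03,.09),(.034,.09),(.040,.085),(.0435,.085),(.046,.085),(.0435,.082)):
    th=np.arange(0,1.4,.01);g=np.array([im[tuple(np.round(fproj(c,[C[0]+r*np.cos(t+a),C[1]+r*np.sin(t+a),z])[::-1]).astype(int))] for t in th])
    d=th[g<90]; print(r,z,len(d),d.mean().round(3) if len(d) else None)
# tin cap in top view
t=dict(np.load('pics/t10.png.npz'));print('tin expected px',proj(t,[.5858,.184,.187]))
d=cv2.absdiff(cv2.imread('pics/t10.png'),cv2.imread('pics/t0.png')).max(2)[150:222,155:222]>30
print('changed px around plate',d.sum(),(np.argwhere(d).mean(0)+[150,155])[::-1] if d.any() else None)
E
```

```text
wrist [0. 0. 0. 0.]
0.008 0.09 140 0.695
0.02 0.09 140 0.695
0.03 0.09 140 0.695
0.034 0.09 140 0.695
0.04 0.085 140 0.695
0.0435 0.085 140 0.695
0.046 0.085 140 0.695
0.0435 0.082 140 0.695
0.008 0.09 140 0.695
0.02 0.09 140 0.695
0.03 0.09 140 0.695
0.034 0.09 140 0.695
0.04 0.085 140 0.695
0.0435 0.085 140 0.695
0.046 0.085 140 0.695
0.0435 0.082 140 0.695
tin expected px [181.28653614 182.35624734]
changed px around plate 816 [199.34926471 210.0122549 ]
```

The gripper hid the dial in that view, so I'll move over the dial for one clean look by numbers.

Emit:
play_rows --motion '[{"fingers": 1,"translation": [0,2,-1],"roll": 0},{"fingers": 1,"translation": [0,5,-2],"roll": 0},{"fingers": 1,"translation": [-1,8,-3],"roll": 0},{"fingers": 1,"translation": [-1,9,-3],"roll": 0},{"fingers": 1,"translation": [-1,9,-3],"roll": 0},{"fingers": 1,"translation": [-1,9,-3],"roll": 0}]'

```text
clock: 28.17
eef_pos: [0.5546, 0.0229, 0.2386]
tool_rot: [0.761, 0.649, -0.001, -0.001]
ft_force: [-0.3, 0.7, -0.5]
grip_width: 0.0001
```

```bash
python3 - <<'E'
from h import *
snap('wrist','w11.png')
c=dict(np.load('pics/w11.png.npz'))
im=cv2.cvtColor(c['im'],cv2.COLOR_RGB2GRAY); a=-.1555
print(fproj(c,[.566,.0535,.09]))
for C in ([.566,.0535],[.567,.0537]):
  C=np.array(C)
  for r,z in((.02,.09),(.03,.09),(.034,.09),(.041,.085),(.0435,.085),(.046,.085),(.0435,.081)):
    th=np.arange(-.2,1.5,.01);g=np.array([im[tuple(np.round(fproj(c,[C[0]+r*np.cos(t+a),C[1]+r*np.sin(t+a),z])[::-1]).astype(int))] for t in th])
    d=th[g<110]; print(C,r,z,len(d),(d.min().round(2),d.max().round(2),d.mean().round(3)) if len(d) else (g.min(),g.max()))
E
```

```text
[286.13497319 185.63804006]
[0.566  0.0535] 0.02 0.09 14 (np.float64(0.64), np.float64(0.77), np.float64(0.705))
[0.566  0.0535] 0.03 0.09 13 (np.float64(0.66), np.float64(0.78), np.float64(0.72))
[0.566  0.0535] 0.034 0.09 11 (np.float64(0.69), np.float64(0.79), np.float64(0.74))
[0.566  0.0535] 0.041 0.085 18 (np.float64(0.63), np.float64(0.8), np.float64(0.715))
[0.566  0.0535] 0.0435 0.085 15 (np.float64(0.64), np.float64(0.78), np.float64(0.71))
[0.566  0.0535] 0.046 0.085 14 (np.float64(0.66), np.float64(0.79), np.float64(0.725))
[0.566  0.0535] 0.0435 0.081 15 (np.float64(0.63), np.float64(0.77), np.float64(0.7))
[0.567  0.0537] 0.02 0.09 13 (np.float64(0.68), np.float64(0.8), np.float64(0.74))
[0.567  0.0537] 0.03 0.09 13 (np.float64(0.69), np.float64(0.81), np.float64(0.75))
[0.567  0.0537] 0.034 0.09 13 (np.float64(0.67), np.float64(0.79), np.float64(0.73))
[0.567  0.0537] 0.041 0.085 16 (np.float64(0.64), np.float64(0.79), np.float64(0.715))
[0.567  0.0537] 0.0435 0.085 15 (np.float64(0.66), np.float64(0.8), np.float64(0.73))
[0.567  0.0537] 0.046 0.085 15 (np.float64(0.65), np.float64(0.79), np.float64(0.72))
[0.567  0.0537] 0.0435 0.081 15 (np.float64(0.65), np.float64(0.79), np.float64(0.72))
```

Pointer is about 0.72 to 0.74 and the mark about 0.715, which agrees with the top view. The arm is clear of everything, so I'm handing in.

```bash
python3 -c "
from h import *
print(bot.job_done())"
```

```text
the job is handed in; nothing more can be done
None
```

I set the tea tin upright in the middle of the plate and let go of it. Then I rolled the tare wheel towards the scale's +x until the zero mark stood at the pointer's tip. I handed the job in at about 28 s of the 72 s, with the arm clear of everything; no verdict was reported.

**Tin:** the tin was let go at the plate's measured centre, to within about 2 mm. The picture taken after the release shows it upright. I had no later close look at it, but the pointer reading stayed unchanged through all the rolling.

**Wheel:** the crown is about 7.5 mm above the deck. I rolled it in five strokes. The readings between moves never showed more than about 10 N in total, against the 12 N limit; peaks during a stroke were not recorded.

**Zero mark, last checks:**

| View | Pointer (rad) | Mark (rad) | Gap (rad) |
|---|---|---|---|
| Top | 0.715 | 0.709 | 0.006 |
| Wrist, close up | about 0.73 | about 0.715 | about 0.015 |
| Scene | 0.641 | 0.691 | -0.05 |

- **Scene camera:** it disagrees slightly because it reads the pointer too low, by 0.12 rad with the plate empty. All three views are inside the 0.1 rad tolerance.
- **Failed checks:** one wrist check failed because the gripper hid the dial, so I moved and repeated it. The last picture could not be viewed because of the picture limit, so the final alignment was checked by numbers only.

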